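# Pack a parts carton in two layers

### The job

Pack the order into the open white carton in layers: first stand the steel pipe flange, wide foot down, on the carton floor between the two wooden blocks; then lay the plywood divider flat on both blocks above it, grip upwards; then lay the small cardboard packet flat on the divider beside its grip. Let go of each thing before you go on to the next.

Things in the scene. Friction and masses are not known exactly. Their poses are not given: they have to be found in the camera images.
- carton: Open carton fixed to the table, white outside, brown inside: 270 x 190 x 100 mm outside (x, y, z), walls and floor 5 mm. Origin: centre of its underside, x along its long side, z up. Inside, against each end (+x, -x), is a fixed wooden block 46 mm long in x, across the inner width, top 55 mm above the carton's underside. Between them: a well 166 (x) x 180 mm (y). The divider rests on both blocks.
- flange_mid (a point): Centre, half-way up, of a steel pipe flange: round foot 80 mm in diameter, 12 mm high, with a central round hub 42 mm in diameter; 45 mm high in all, 0.4 to 0.75 kg, standing on its foot at the start. z up along the hub; this point is 22.5 mm above its underside. Grasp the hub. A plain steel pipe coupling with no foot (48 mm diameter, 45 mm high) nearby is not wanted.
- divider_grip (a point): Centre of the grip on the divider: a plywood plate 220 (x) x 150 (y) x 8 mm, corners notched 15 mm, with an upright wooden grip in the middle of its top, 20 (x) x 60 (y) x 35 mm high. This point is half-way up the grip, 25.5 mm above the plate's underside; z up. 0.24 kg, flat on the table at the start. Fits with its long side along the carton's: 20 mm to spare at each end, 15 mm each side.
- packet_mid (a point): Centre of the small closed cardboard packet, 66 (x) x 44 (y) x 34 mm (z), brown with pale tape round the middle, 0.08 to 0.17 kg, lying flat at the start; z up, this point 17 mm above its underside. A bigger packet of the same make nearby (80 x 60 x 60 mm) is not wanted.
Mind the look-alikes: they are no part of the job. Leave any black or turquoise look-alike of the part that bears flange_mid alone. Leave any purple look-alike of the part that bears packet_mid alone.

How it is judged (in metres and radians):
On the way, in this order (a step that is already met when the one before it is completed fails the run):
1. the flange stands, foot down, on the carton floor between the blocks, let go (x of flange_mid in the frame of carton between -0.055 and 0.055 m and y of flange_mid in the frame of carton between -0.06 and 0.06 m and z of flange_mid in the frame of carton between 0.02 and 0.035 m and angle between flange_mid's own z axis and vertical below 0.17 rad and contact force between flange and the fingers below 0.1 N), for 0.2 s.
2. the divider lies flat on both blocks above the flange, grip up, let go (x of flange_mid in the frame of carton between -0.055 and 0.055 m and y of flange_mid in the frame of carton between -0.06 and 0.06 m and z of flange_mid in the frame of carton between 0.02 and 0.035 m and angle between flange_mid's own z axis and vertical below 0.17 rad and x of divider_grip in the frame of carton between -0.025 and 0.025 m and y of divider_grip in the frame of carton between -0.022 and 0.022 m and z of divider_grip in the frame of carton between 0.0755 and 0.0855 m and angle between divider_grip's own z axis and vertical below 0.07 rad and angle between the x axis of divider_grip and the x axis of carton, either way round below 0.3 rad and contact force between divider and the fingers below 0.1 N), for 0.2 s.
3. the small packet lies flat on the divider, let go (x of divider_grip in the frame of carton between -0.025 and 0.025 m and y of divider_grip in the frame of carton between -0.022 and 0.022 m and z of divider_grip in the frame of carton between 0.0755 and 0.0855 m and angle between divider_grip's own z axis and vertical below 0.07 rad and angle between the x axis of divider_grip and the x axis of carton, either way round below 0.3 rad and x of packet_mid in the frame of divider_grip between -0.105 and 0.105 m and y of packet_mid in the frame of divider_grip between -0.075 and 0.075 m and z of packet_mid in the frame of divider_grip between -0.006 and 0.006 m and angle between packet_mid's own z axis and vertical below 0.12 rad and contact force between packet and the fingers below 0.1 N), for 0.2 s.
At the end, for the whole second after the job is handed in: The flange stands foot down on the carton floor between the blocks (within 10 degrees); the divider lies on both blocks, grip up, level within 4 degrees, centred within 22 mm; the small packet lies flat on its plate (within 7 degrees, 6 mm in height); all at rest (x of flange_mid in the frame of carton between -0.055 and 0.055 m and y of flange_mid in the frame of carton between -0.06 and 0.06 m and z of flange_mid in the frame of carton between 0.02 and 0.035 m and angle between flange_mid's own z axis and vertical below 0.17 rad and x of divider_grip in the frame of carton between -0.025 and 0.025 m and y of divider_grip in the frame of carton between -0.022 and 0.022 m and z of divider_grip in the frame of carton between 0.0755 and 0.0855 m and angle between divider_grip's own z axis and vertical below 0.07 rad and angle between the x axis of divider_grip and the x axis of carton, either way round below 0.3 rad and x of packet_mid in the frame of divider_grip between -0.105 and 0.105 m and y of packet_mid in the frame of divider_grip between -0.075 and 0.075 m and z of packet_mid in the frame of divider_grip between -0.006 and 0.006 m and angle between packet_mid's own z axis and vertical below 0.12 rad and linear speed of each of flange, divider, packet below 0.02 m/s); the robot touches nothing.
It also fails if it takes over 67 s, if anything falls off the work surface, if the arm or the gripper's body presses on something with over 40 N, if the wrist force passes 120 N, or if a joint passes its speed limit or range.

### The arm

A 7-joint arm with a two-finger parallel gripper is mounted at the origin on the work surface. World frame = base frame: x ahead of the robot, y to its left, z up, the work surface at z = 0. Lengths are in m, angles in degrees, forces in N, time in s.
With the tool pointing down it reaches from about 0.425 to 0.875 m from the base axis. Payload 4.7 kg.
Tool frame: the origin (TCP) lies between the finger pads; the fingertips stand 19 mm ahead of it and the grasp point (between the pads) is the TCP; x points along the fingers, z is the direction in which the jaws open and shut, and the axes are right-handed (so a half turn about x gives the same grasp; the last joint's range is limited). The gripper opens to 87 mm and grips with 3 to 60 N. Pads are 19 mm wide; open, the fingers measure 117 mm over their backs; the gripper's body (75 mm by 190 mm) begins 51 mm behind the grasp point.
Start: joints at [-73.849, 18.392, -4.016, 83.108, 1.295, 78.541, -3.26], TCP at [0.172, 0.627, 0.242] pointing down, gripper open.
Joint ranges: [-163.93, 163.93], [-17.29, 119.83], [-79.2, 71.16], [3.27, 140.29], [-89.18, 269.18], [5.43, 117.66], [-154.24, 154.24]. Speed limits (degrees/s): [147.25, 147.25, 180, 180, 180, 180, 180].

### API

Orientations are given as [roll, pitch, yaw] about the fixed x, y, z axes, in that order (R = Rz(yaw) Ry(pitch) Rx(roll)).
In Python, from cell import monitor, read_camera, camera_model, env, regions_of gives the robot as it stands. The module is installed in compiled form; this text tells all that it offers.
- The arm moves only by the tool step_arm, never from a script. Its argument "deltas" is a list of rows, each a list of 5 numbers: the gripper's target within -1 to 1 (fully open at 1, half-way at 0, shut at -1), then the shift along the tool's x, y, z in m, then the turn about the tool's x in degrees. A call has 1 to 12 rows; each row is the pose to reach, as a shift and turn from the pose commanded when the call began, along the tool's axes at that moment; what a row does not reach only later rows make up. A row lasts 1/8 s, in which the tool goes at most 62.5 mm and 10.7 degrees, less where a joint would pass 70% of its speed; a pose out of reach is approached as far as the arm can. A call with a gripper value outside its range is refused whole. The fingers move at their own pace and stop on an object; "newtons" is the grip in N (left out, the last holds). Time passes only in rows, so rows that repeat a pose let the fingers close. It gives the time, the measured TCP pose, the force and the opening at its end, in the units of the state.
- monitor.get_obs(): the state, without advancing time (a new reading comes with each control period).
- read_camera(name): name is "side" or "top"; returns (picture, depth): 420x560x3 uint8, red, green, blue; 420x560 float32, m along the optical axis (not along the pixel's ray), 0 where there is no reading.
- camera_model(name): a dict with "fx", "fy", "cx", "cy" (pixels), "xyz" and "attitude" of the camera in the world. Camera axes: x right, y down, z forward; pixel columns grow to the right and rows downward; lengths in m; the calibration is good to about 2 mm. A picture is of the moment at which its call begins. camera_model takes no time and is no camera call.
- env.sign_off(): hands the job in, once; it reports no verdict.
Trained networks look in the newest picture that a camera, given by its name, has taken for a name from the list of things; names that differ only in an ending like _2 or _b are one class to them, and where a whole thing is asked for, a point or a joint stands for the part that bears it (a point fixed in the world has none). Each returns a list of dicts, best first, with "p" (0 to 1); they miss things now and then, are a little off and sometimes report something else, mostly with a low value. They report only what shows in the picture. A call takes as long as a camera call. They do not tell look-alikes from the thing itself.
- regions_of(camera, thing): "pixels" (420x560 bool, what is visible of it) and "pixel" ([column, row] in pixels, amid what is visible of it).
The state is a dict: "time_s": time; "qpos": joint angles; "joint_velocities": joint speeds; "effort": joint torques, N m; "tool_pos": TCP position; "tool_rot": TCP orientation; "force": force on the tool from outside, world axes, zero at the start; "wrist_torque": the same for the moment, N m; "grip_width": finger opening in m.
Only numpy, scipy, OpenCV 4.12 (cv2) and the standard library are available. Lean on these libraries where they do the work, as an engineer would, in place of code of your own. Each camera call takes 0.05 s, during which the arm holds its last target. There are 200 camera calls.

## Working session

There is one attempt and no reset: what is moved stays moved. The work goes in short steps, Python scripts to look and compute and a tool call to move; the robot and the scene stay as the last step left them, time stands still between calls to the robot, and variables do not carry over. Pictures are saved under pics/ and viewed, about 8 in all and at most 12, crops included, and the job is handed in when it is done.

Besides the shell and the picture viewer there is one more tool, called after "Emit:" as name(argument=value, ...), one argument or row to a line, values as JSON. step_arm: Moves the arm, as the interface text tells. Its arguments: {"type":"object","properties":{"deltas":{"type":"array"},"newtons":{"type":"number"}},"required":["deltas"]}

```bash
mkdir -p pics && cat > h.py <<'E'
import numpy as np, cv2
from scipy.spatial.transform import Rotation as R
from cell import monitor, read_camera, camera_model, env, regions_of
def Rw(a): return R.from_euler('xyz',a,degrees=True).as_matrix()
def cloud(name,d):
    m=camera_model(name); v,u=np.mgrid[0:420,0:560]
    P=np.stack([(u-m['cx'])/m['fx']*d,(v-m['cy'])/m['fy']*d,d],-1)
    W=P@Rw(m['attitude']).T+np.array(m['xyz']); W[d==0]=np.nan
    return W
E
python3 - <<'E'
from h import *
o=monitor.get_obs(); print(o['time_s'],o['tool_pos'],o['tool_rot'],o['force'])
for c in ['top','side']:
    p,d=read_camera(c); np.savez(c+'0.npz',p=p,d=d); cv2.imwrite(f'pics/{c}0.png',p[:,:,::-1]); W=cloud(c,d)
    print(c,camera_model(c))
    for t in ['carton','flange_mid','divider_grip','packet_mid']:
        for r in regions_of(c,t):
            m=r['pixels']; q=W[m]; q=q[~np.isnan(q[:,0])]
            if len(q)<5: continue
            zt=np.percentile(q[:,2],95); tp=q[q[:,2]>zt-.008]
            print(t,round(r['p'],2),np.round(r['pixel']),m.sum(),'ztop',zt.round(3),'topmean',tp.mean(0).round(3),'all',np.median(q,0).round(3),'col',p[m].mean(0).round())
E
```

```text
0.0 [0.17190603 0.62631242 0.24046549] [-177.02933125   89.88991292 -102.37174779] [-0.15540085  0.19922456 -0.53011325]
top {'fx': 410.99317752116355, 'fy': 410.99317752116355, 'cx': 279.6339947817384, 'cy': 205.50723481749702, 'xyz': array([ 0.37768726, -0.09138618,  1.15785265]), 'attitude': array([-169.70944612,   -0.5817929 ,  -90.10041636])}
carton 0.83 [252. 206.] 7539 ztop 0.099 topmean [ 0.574 -0.024  0.099] all [ 0.58  -0.025  0.026] col [117.  96.  69.]
flange_mid 0.97 [336. 212.] 604 ztop 0.047 topmean [ 0.571 -0.27   0.045] all [ 0.567 -0.266  0.013] col [ 91.  98. 106.]
flange_mid 0.97 [336. 170.] 565 ztop 0.047 topmean [ 0.692 -0.262  0.045] all [ 0.686 -0.259  0.013] col [ 18. 124. 114.]
flange_mid 0.93 [386. 175.] 564 ztop 0.047 topmean [ 0.677 -0.406  0.045] all [ 0.672 -0.401  0.014] col [34. 35. 37.]
divider_grip 0.94 [123. 239.] 4249 ztop 0.018 topmean [0.492 0.325 0.021] all [0.491 0.326 0.007] col [147. 123.  93.]
divider_grip 0.64 [389. 252.] 471 ztop 0.037 topmean [ 0.456 -0.407  0.034] all [ 0.455 -0.405  0.033] col [124. 109.  93.]
packet_mid 0.86 [388. 251
[... 712 characters left out ...]
.] 566 ztop 0.046 topmean [ 0.692 -0.266  0.044] all [ 0.683 -0.273  0.013] col [ 42. 135. 130.]
flange_mid 0.57 [382. 274.] 637 ztop 0.046 topmean [ 0.677 -0.409  0.044] all [ 0.668 -0.415  0.013] col [37. 40. 43.]
flange_mid 0.57 [319. 316.] 583 ztop 0.036 topmean [ 0.455 -0.411  0.033] all [ 0.451 -0.415  0.033] col [144. 130. 112.]
divider_grip 0.63 [190. 158.] 1776 ztop 0.032 topmean [0.494 0.321 0.039] all [0.487 0.316 0.008] col [170. 152. 124.]
packet_mid 0.94 [319. 314.] 620 ztop 0.036 topmean [ 0.455 -0.41   0.033] all [ 0.451 -0.415  0.032] col [142. 129. 111.]
packet_mid 0.81 [359. 347.] 659 ztop 0.036 topmean [ 0.472 -0.523  0.034] all [ 0.467 -0.526  0.033] col [114.  60. 135.]
```

View pics/top0.png

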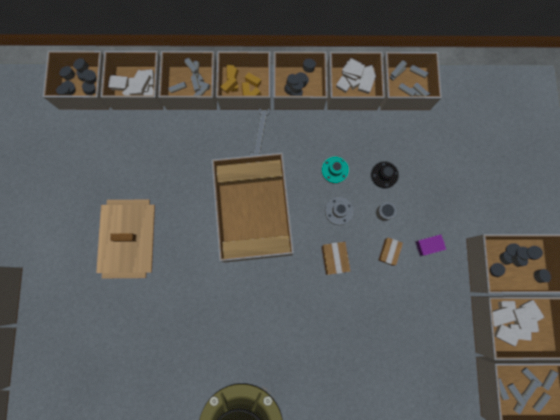

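```bash
python3 - <<'E'
from h import *
def rect(n,P):
    (c,s,a)=cv2.minAreaRect((P[:,:2]*1000).astype(np.float32)); print(n,len(P),np.round(c,1),np.round(s,1),round(a,1),'z',np.median(P[:,2]).round(4))
for c in ['top','side']:
    z=np.load(c+'0.npz'); W=cloud(c,z['d'])
    X,Y,Z=W[...,0],W[...,1],W[...,2]
    def box(x0,x1,y0,y1,z0,z1): return W[(X>x0)&(X<x1)&(Y>y0)&(Y<y1)&(Z>z0)&(Z<z1)]
    print(c)
    rect('carton rim',box(.4,.8,-.2,.18,.09,.11))
    rect('blocks',box(.4,.8,-.2,.18,.048,.062))
    for y in (-.15,.03): pass
    rect('flange hub',box(.5,.64,-.34,-.2,.036,.055)); rect('flange foot',box(.5,.64,-.34,-.2,.007,.055))
    rect('grip',box(.35,.62,.2,.45,.033,.055)); rect('plate',box(.35,.65,.18,.47,.004,.015))
    rect('packet',box(.40,.51,-.46,-.355,.025,.045))
    rect('wrist',box(.0,.4,.4,.8,.1,.5))
p=np.load('side0.npz')['p'][180:380,230:450]
cv2.imwrite('pics/crop0.png',cv2.resize(p[:,:,::-1],None,fx=3,fy=3,interpolation=cv2.INTER_CUBIC))
E
```

```text
top
carton rim 795 [571.5 -28.2] [271.2 190.3] 5.9 z 0.0991
blocks 2327 [569.5 -30.2] [267.1 184.7] 6.0 z 0.0545
flange hub 186 [ 571.4 -270.4] [38.9 41.3] 44.5 z 0.0449
flange foot 609 [ 569.7 -273.6] [85.2 79.2] 55.3 z 0.0132
grip 184 [494.9 328. ] [60.9 19.8] 89.4 z 0.0421
plate 3776 [501.  323.9] [297.8 286.8] 0.1 z 0.0074
packet 411 [ 455.5 -408.1] [45.  66.4] 70.4 z 0.0337
wrist 0 [0. 0.] [0. 0.] 0.0 z nan
side
carton rim 841 [572.2 -29.5] [276.  195.8] 5.7 z 0.0974
blocks 1351 [571.1 -30.2] [271.5 194.3] 5.7 z 0.0546
flange hub 172 [ 571.3 -273.2] [42.3 41. ] 71.2 z 0.0442
flange foot 549 [ 568.6 -275. ] [73.  78.3] 40.3 z 0.014
grip 87 [496.1 325.9] [22.5 68. ] 0.2 z 0.0423
plate 1585 [497.7 327.1] [288.3 282.2] 2.2 z 0.0074
packet 464 [ 455.9 -408.8] [46.9 66.7] 70.6 z 0.0333
wrist 2296 [223.6 623.8] [257.7 228.9] 37.1 z 0.3761
  return _methods._mean(a, axis=axis, dtype=dtype,
  ret = ret.dtype.type(ret / rcount)
```

View pics/crop0.png

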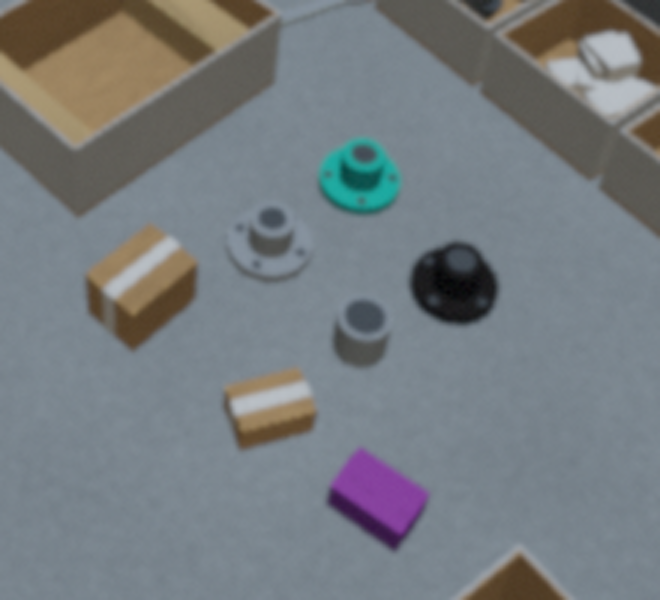

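The wanted flange is the grey one, at top-image pixel (339,211). Its look-alikes are turquoise (336,170), black (386,175) and the footless coupling (387,212). The wanted packet is the small brown one at (390,251). The bigger one is at (336,257) and the purple one at (431,245). The crop confirms both choices. The measured sizes also fit: hub about 42 mm, packet 45 x 66 x 34 mm, carton 271 x 190 mm turned 5.9°.

```bash
cat >> h.py <<'E'
def plan(*targets):
    """targets: (x,y,z,jaw_angle_deg) -> tool-frame shift, turn about tool x"""
    o=monitor.get_obs(); T=Rw(o['tool_rot']); p=np.array(o['tool_pos'])
    print('t',round(o['time_s'],2),'pos',p.round(4),'jaw',np.degrees(np.arctan2(T[1,2],T[0,2])).round(1),'F',np.round(o['force'],1),'w',round(o['grip_width'],4)); print('tool axes (cols)',T.round(3).tolist())
    for t in targets:
        z=T.T@np.array([np.cos(np.radians(t[3])),np.sin(np.radians(t[3])),0])
        a=np.degrees(np.arctan2(-z[1],z[2])); a=(a+90)%180-90
        print(t,'->',(T.T@(np.array(t[:3])-p)).round(4).tolist(),'turn',a.round(1))
E
python3 - <<'E'
from h import *
plan((.45,.40,.24,5.9),(.571,-.05,.24,5.9),(.571,-.272,.20,5.9))
E
```

```text
t 0.5 pos [0.172  0.6268 0.2415] jaw 74.7 F [-0.9  0.6  0.8] w 0.0871
tool axes (cols) [[0.0, -0.964, 0.265], [-0.0, 0.265, 0.964], [-1.0, -0.0, -0.0]]
(0.45, 0.4, 0.24, 5.9) -> [0.0016, -0.3281, -0.1452] turn 68.8
(0.571, -0.05, 0.24, 5.9) -> [0.0016, -0.5639, -0.5471] turn 68.8
(0.571, -0.272, 0.2, 5.9) -> [0.0416, -0.6226, -0.7612] turn 68.8
```

Emit:
step_arm(
  deltas=[
    [1, 0, -0.055, -0.024, 10],
    [1, 0, -0.11, -0.048, 20],
    [1, 0, -0.165, -0.073, 30],
    [1, 0, -0.22, -0.097, 40],
    [1, 0, -0.275, -0.121, 50],
    [1, 0, -0.328, -0.146, 60],
    [1, 0, -0.36, -0.2, 68.8],
    [1, 0, -0.39, -0.25, 68.8],
    [1, 0, -0.42, -0.305, 68.8],
    [1, 0, -0.45, -0.36, 68.8],
    [1, 0, -0.48, -0.415, 68.8],
    [1, 0, -0.51, -0.47, 68.8],
  ],
  newtons=30,
)

```text
time_s: 2.0
tool_pos: [0.5396, 0.0374, 0.242]
tool_rot: [29.5, 89.9, 35.3]
force: [1.4, -0.6, 0.1]
grip_width: 0.0866
```

```bash
python3 - <<'E'
from h import *
plan((.571,-.272,.10,5.9),(.571,-.272,.037,5.9))
E
```

```text
t 2.0 pos [0.5396 0.0374 0.242 ] jaw 5.9 F [ 1.4 -0.6  0.1] w 0.0866
tool axes (cols) [[0.001, -0.102, 0.995], [0.001, 0.995, 0.102], [-1.0, 0.001, 0.001]]
(0.571, -0.272, 0.1, 5.9) -> [0.1418, -0.3111, -0.0006] turn -0.0
(0.571, -0.272, 0.037, 5.9) -> [0.2048, -0.3111, -0.0007] turn -0.0
```

Emit:
step_arm(
  deltas=[
    [1, 0, -0.06, 0, 0],
    [1, 0, -0.12, 0, 0],
    [1, 0, -0.18, 0, 0],
    [1, 0.02, -0.24, 0, 0],
    [1, 0.06, -0.29, 0, 0],
    [1, 0.1, -0.311, 0, 0],
    [1, 0.15, -0.311, 0, 0],
    [1, 0.18, -0.311, 0, 0],
    [1, 0.204, -0.311, 0, 0],
    [1, 0.204, -0.311, 0, 0],
  ],
  newtons=30,
)

```text
time_s: 3.25
tool_pos: [0.5697, -0.2692, 0.0356]
tool_rot: [154.0, 89.8, 159.9]
force: [0.1, 0.1, 0.8]
grip_width: 0.0871
```

```bash
python3 - <<'E'
from h import *
plan((.571,-.272,.037,5.9))
p,d=read_camera('side'); cv2.imwrite('pics/s1.png',cv2.resize(p[180:330,230:430,::-1],None,fx=3,fy=3,interpolation=cv2.INTER_CUBIC))
E
```

```text
t 3.25 pos [ 0.5697 -0.2692  0.0356] jaw 5.9 F [0.1 0.1 0.8] w 0.0871
tool axes (cols) [[-0.004, -0.102, 0.995], [0.001, 0.995, 0.102], [-1.0, 0.002, -0.004]]
(0.571, -0.272, 0.037, 5.9) -> [-0.0014, -0.0029, 0.001] turn -0.0
```

View pics/s1.png

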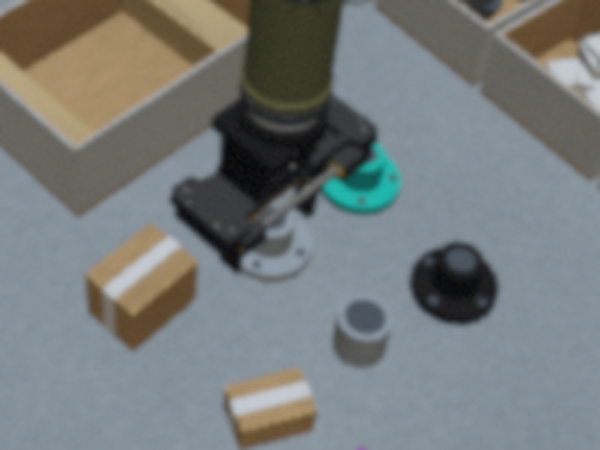

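The open jaws straddle the grey hub, and the body's long side lies along the jaw direction, as planned. I'll shift 2 mm and close.

Emit:
step_arm(
  deltas=[
    [1, -0.002, -0.002, 0, 0],
    [-1, -0.002, -0.002, 0, 0],
    [-1, -0.002, -0.002, 0, 0],
    [-1, -0.002, -0.002, 0, 0],
    [-1, -0.002, -0.002, 0, 0],
    [-1, -0.002, -0.002, 0, 0],
    [-1, -0.002, -0.002, 0, 0],
    [-1, -0.022, -0.002, 0, 0],
    [-1, -0.042, -0.002, 0, 0],
    [-1, -0.062, -0.002, 0, 0],
  ],
  newtons=35,
)

```text
time_s: 4.55
tool_pos: [0.5714, -0.2723, 0.1014]
tool_rot: [-18.1, 90.0, -12.2]
force: [-0.5, 0.8, -6.2]
grip_width: 0.0409
```

```bash
python3 - <<'E'
from h import *
plan((.5715,-.029,.18,5.9),(.5715,-.029,.05,5.9))
E
```

```text
t 4.55 pos [ 0.5714 -0.2723  0.1014] jaw 5.8 F [-0.5  0.8 -6.2] w 0.0409
tool axes (cols) [[0.001, -0.102, 0.995], [-0.0, 0.995, 0.102], [-1.0, -0.0, 0.001]]
(0.5715, -0.029, 0.18, 5.9) -> [-0.0787, 0.242, 0.0249] turn -0.1
(0.5715, -0.029, 0.05, 5.9) -> [0.0513, 0.242, 0.0248] turn -0.1
```

Emit:
step_arm(
  deltas=[
    [-1, -0.05, 0, 0, 0],
    [-1, -0.079, 0.03, 0.003, 0],
    [-1, -0.079, 0.08, 0.01, 0],
    [-1, -0.079, 0.13, 0.015, 0],
    [-1, -0.079, 0.18, 0.02, 0],
    [-1, -0.079, 0.22, 0.025, 0],
    [-1, -0.079, 0.242, 0.025, 0],
    [-1, -0.079, 0.242, 0.025, 0],
    [-1, -0.04, 0.242, 0.025, 0],
    [-1, 0.0, 0.242, 0.025, 0],
    [-1, 0.03, 0.242, 0.025, 0],
    [-1, 0.045, 0.242, 0.025, 0],
  ],
)

```text
time_s: 6.05
tool_pos: [0.5706, -0.0306, 0.0536]
tool_rot: [-153.7, 89.9, -147.9]
force: [0.8, -1.2, -4.8]
grip_width: 0.0402
```

```bash
python3 - <<'E'
from h import *
plan((.5715,-.029,.0435,5.9))
E
```

```text
t 6.05 pos [ 0.5706 -0.0306  0.0536] jaw 5.7 F [ 0.8 -1.2 -4.8] w 0.0402
tool axes (cols) [[-0.002, -0.1, 0.995], [-0.001, 0.995, 0.1], [-1.0, -0.001, -0.002]]
(0.5715, -0.029, 0.0435, 5.9) -> [0.0101, 0.0015, 0.001] turn -0.2
```

Emit:
step_arm(
  deltas=[
    [-1, 0.005, 0, 0, 0],
    [-1, 0.008, 0, 0, 0],
    [-1, 0.01, 0, 0, 0],
    [-1, 0.01, 0, 0, 0],
  ],
)

```text
time_s: 6.55
tool_pos: [0.5719, -0.0288, 0.0452]
tool_rot: [9.7, 89.9, 15.6]
force: [0.4, -0.0, -4.8]
grip_width: 0.0406
```

Emit:
step_arm(
  deltas=[
    [-1, 0.001, 0, 0, 0],
    [-1, 0.002, 0, 0, 0],
    [-1, 0.003, 0, 0, 0],
  ],
)

```text
time_s: 6.92
tool_pos: [0.572, -0.0288, 0.0444]
tool_rot: [73.1, 89.9, 79.0]
force: [-8.7, 0.7, 20.4]
grip_width: 0.0407
```

Emit:
step_arm(
  deltas=[
    [0, -0.001, 0, 0, 0],
    [0.6, -0.001, 0, 0, 0],
    [0.6, -0.001, 0, 0, 0],
    [0.6, -0.001, 0, 0, 0],
    [0.6, -0.03, 0, 0, 0],
    [0.6, -0.08, 0, 0, 0],
    [0.6, -0.13, 0, 0, 0],
    [0.6, -0.17, 0, 0, 0],
    [0.8, -0.17, 0.05, 0, 0],
    [1, -0.17, 0.11, 0, 0],
    [1, -0.17, 0.17, -0.01, 0],
    [1, -0.17, 0.23, -0.03, 0],
  ],
)

```text
time_s: 8.43
tool_pos: [0.5181, 0.1981, 0.2115]
tool_rot: [-5.6, 90.0, 0.2]
force: [0.5, 1.2, 0.4]
grip_width: 0.0864
```

```bash
python3 - <<'E'
from h import *
p,d=read_camera('top'); cv2.imwrite('pics/t2.png',cv2.resize(p[140:290,80:310,::-1],None,fx=3,fy=3,interpolation=cv2.INTER_CUBIC))
W=cloud('top',d); X,Y,Z=W[...,0],W[...,1],W[...,2]
m=(np.hypot(X-.5715,Y+.029)<.07)&(Z>.04)&(Z<.056); print(m.sum(),W[m].mean(0), cv2.minAreaRect((W[m][:,:2]*1000).astype(np.float32)))
plan((.4955,.327,.10,-.6),(.4955,.327,.030,-.6))
E
```

```text
187 [ 0.57079529 -0.02797232  0.04960838] ((571.1456298828125, -27.367124557495117), (41.28264236450195, 38.516815185546875), 0.17102104425430298)
t 8.47 pos [0.513  0.2086 0.211 ] jaw 6.5 F [-3.3  7.8  0.2] w 0.087
tool axes (cols) [[-0.004, -0.114, 0.993], [0.006, 0.993, 0.114], [-1.0, 0.006, -0.003]]
(0.4955, 0.327, 0.1, -0.6) -> [0.1118, 0.1189, -0.0036] turn 7.1
(0.4955, 0.327, 0.03, -0.6) -> [0.1818, 0.1185, -0.0034] turn 7.1
```

View pics/t2.png

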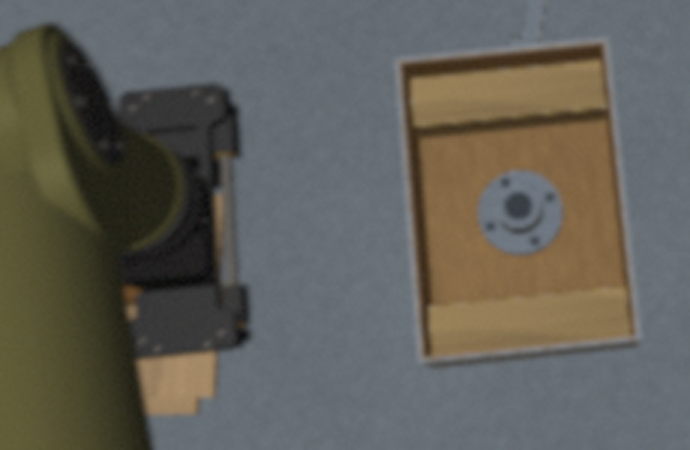

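The flange stands centred in the well. Next I'll go above the divider's grip.

Emit:
step_arm(
  deltas=[
    [1, 0.0, 0.05, -0.003, 3],
    [1, 0.02, 0.1, -0.006, 6.5],
    [1, 0.06, 0.131, -0.01, 6.5],
    [1, 0.11, 0.131, -0.01, 6.5],
    [1, 0.11, 0.131, -0.01, 6.5],
    [1, 0.11, 0.131, -0.01, 6.5],
  ],
)

```text
time_s: 9.22
tool_pos: [0.4965, 0.3253, 0.1032]
tool_rot: [27.6, 89.9, 26.9]
force: [0.4, 0.5, 1.3]
grip_width: 0.0868
```

```bash
python3 - <<'E'
from h import *
plan((.4955,.327,.030,-.6))
E
```

```text
t 9.22 pos [0.4965 0.3253 0.1032] jaw -0.7 F [0.4 0.5 1.3] w 0.0868
tool axes (cols) [[0.002, 0.013, 1.0], [0.001, 1.0, -0.013], [-1.0, 0.001, 0.002]]
(0.4955, 0.327, 0.03, -0.6) -> [0.0732, 0.0017, -0.0012] turn -0.1
```

Emit:
step_arm(
  deltas=[
    [1, 0.035, 0.001, -0.001, 0],
    [1, 0.06, 0.001, -0.001, 0],
    [1, 0.071, 0.001, -0.001, 0],
    [1, 0.071, 0.001, -0.001, 0],
    [-1, 0.071, 0.001, -0.001, 0],
    [-1, 0.071, 0.001, -0.001, 0],
    [-1, 0.071, 0.001, -0.001, 0],
    [-1, 0.071, 0.001, -0.001, 0],
    [-1, 0.071, 0.001, -0.001, 0],
    [-1, 0.071, 0.001, -0.001, 0],
    [-1, 0.071, 0.001, -0.001, 0],
    [-1, 0.065, 0.001, -0.001, 0],
  ],
  newtons=40,
)

```text
time_s: 10.72
tool_pos: [0.4936, 0.3261, 0.0361]
tool_rot: [-136.5, 89.9, -137.2]
force: [0.2, 0.5, -2.5]
grip_width: 0.0196
```

Emit:
step_arm(
  deltas=[
    [-1, -0.03, 0, 0, 0],
    [-1, -0.08, 0, 0, 0],
    [-1, -0.13, 0, 0, 0],
    [-1, -0.16, 0, 0, 0],
    [-1, -0.16, 0, 0, 0],
  ],
)

```text
time_s: 11.35
tool_pos: [0.4954, 0.3273, 0.1993]
tool_rot: [43.2, 89.7, 42.5]
force: [0.8, 0.5, -2.9]
grip_width: 0.0198
```

```bash
python3 - <<'E'
from h import *
plan((.5715,-.0285,.2,5.9),(.5715,-.0285,.09,5.9))
p,d=read_camera('side'); cv2.imwrite('pics/s3.png',cv2.resize(p[50:250,100:350,::-1],None,fx=3,fy=3,interpolation=cv2.INTER_CUBIC))
E
```

```text
t 11.35 pos [0.4954 0.3273 0.1993] jaw -0.6 F [ 0.8  0.5 -2.9] w 0.0198
tool axes (cols) [[0.004, 0.011, 1.0], [0.004, 1.0, -0.011], [-1.0, 0.004, 0.004]]
(0.5715, -0.0285, 0.2, 5.9) -> [-0.0017, -0.3549, 0.0801] turn -6.5
(0.5715, -0.0285, 0.09, 5.9) -> [0.1083, -0.3553, 0.0796] turn -6.5
```

View pics/s3.png

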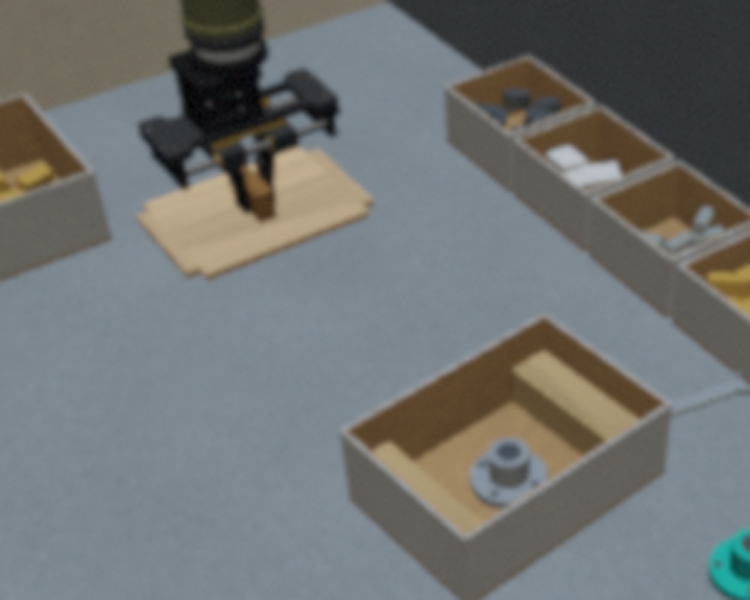

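The divider hangs level from its grip and the flange is upright in the well. I'll measure the plate's offset from the TCP in the depth picture before placing it.

```bash
python3 - <<'E'
from h import *
for c in ['side','top']:
    p,d=read_camera(c); W=cloud(c,d); X,Y,Z=W[...,0],W[...,1],W[...,2]
    m=(abs(X-.495)<.14)&(abs(Y-.327)<.11)&(Z>.165)&(Z<.183); Q=W[m]; print(c,len(Q),Q.min(0).round(3),Q.max(0).round(3),cv2.minAreaRect((Q[:,:2]*1000).astype(np.float32)),np.median(Q[:,2]))
    A=np.c_[Q[:,:2],np.ones(len(Q))]; print('slope',np.linalg.lstsq(A,Q[:,2],rcond=None)[0])
E
```

```text
side 1749 [0.384 0.248 0.165] [0.606 0.409 0.183] ((495.4538879394531, 328.33563232421875), (160.38363647460938, 221.6759490966797), 89.2343978881836) 0.17159429649953073
slope [0.00102014 0.00590561 0.16921509]
top 3086 [0.383 0.252 0.165] [0.601 0.402 0.183] ((492.438720703125, 326.41058349609375), (149.12319946289062, 218.75213623046875), 89.64373779296875) 0.17008398015289233
slope [-0.00126629  0.00101695  0.17045431]
```

Emit:
step_arm(
  deltas=[
    [-1, 0, -0.04, 0.01, 0],
    [-1, 0, -0.09, 0.02, 0],
    [-1, 0, -0.14, 0.03, -2],
    [-1, 0, -0.19, 0.04, -4],
    [-1, 0, -0.24, 0.05, -6.5],
    [-1, 0, -0.29, 0.065, -6.5],
    [-1, 0, -0.33, 0.075, -6.5],
    [-1, 0, -0.355, 0.08, -6.5],
    [-1, 0, -0.355, 0.08, -6.5],
    [-1, 0, -0.355, 0.08, -6.5],
  ],
)

```text
time_s: 12.75
tool_pos: [0.5694, -0.028, 0.1952]
tool_rot: [161.2, 89.9, 167.1]
force: [-0.6, 0.2, -2.4]
grip_width: 0.0196
```

```bash
python3 - <<'E'
from h import *
plan((.5715,-.0285,.09,5.9))
E
```

```text
t 12.75 pos [ 0.5694 -0.028   0.1952] jaw 5.9 F [-0.6  0.2 -2.4] w 0.0196
tool axes (cols) [[-0.003, -0.103, 0.995], [0.001, 0.995, 0.103], [-1.0, 0.001, -0.002]]
(0.5715, -0.0285, 0.09, 5.9) -> [0.1052, -0.0008, 0.0023] turn 0.0
```

Emit:
step_arm(
  deltas=[
    [-1, 0.03, 0, 0.001, 0],
    [-1, 0.06, 0, 0.001, 0],
    [-1, 0.08, 0, 0.001, 0],
    [-1, 0.095, 0, 0.001, 0],
    [-1, 0.1, 0, 0.001, 0],
    [-1, 0.1, 0, 0.001, 0],
  ],
)

```text
time_s: 13.5
tool_pos: [0.5715, -0.0292, 0.0968]
tool_rot: [-2.8, 90.0, 3.1]
force: [0.7, -0.2, -2.3]
grip_width: 0.02
```

Emit:
step_arm(
  deltas=[
    [-1, 0.002, 0, 0, 0],
    [-1, 0.004, 0, 0, 0],
    [-1, 0.004, 0, 0, 0],
  ],
)

```text
time_s: 13.88
tool_pos: [0.5712, -0.0292, 0.0927]
tool_rot: [35.3, 90.0, 41.2]
force: [0.4, -0.0, -3.2]
grip_width: 0.0197
```

Emit:
step_arm(
  deltas=[
    [-1, 0.002, 0, 0, 0],
    [-1, 0.004, 0, 0, 0],
    [-1, 0.004, 0, 0, 0],
  ],
)

```text
time_s: 14.25
tool_pos: [0.571, -0.0292, 0.0883]
tool_rot: [174.6, 90.0, -179.5]
force: [-0.3, 0.3, -1.7]
grip_width: 0.0198
```

Emit:
step_arm(
  deltas=[
    [-1, 0.001, 0, 0, 0],
    [-1, 0.002, 0, 0, 0],
    [-1, 0.002, 0, 0, 0],
  ],
)

```text
time_s: 14.62
tool_pos: [0.5712, -0.0293, 0.0876]
tool_rot: [83.9, 90.0, 89.8]
force: [-4.2, 0.7, 5.0]
grip_width: 0.0196
```

Emit:
step_arm(
  deltas=[
    [-0.2, 0, 0, 0, 0],
    [0.6, 0, 0, 0, 0],
    [0.6, 0, 0, 0, 0],
    [0.6, 0, 0, 0, 0],
    [0.6, -0.03, 0, 0, 0],
    [0.6, -0.08, 0, 0, 0],
    [0.6, -0.12, 0, 0, 0],
    [1, -0.14, -0.05, -0.01, 0],
    [1, -0.14, -0.11, -0.03, 0],
    [1, -0.14, -0.17, -0.05, 0],
    [1, -0.14, -0.23, -0.07, 0],
    [1, -0.14, -0.26, -0.09, 0],
  ],
)

```text
time_s: 16.12
tool_pos: [0.5066, -0.3009, 0.2268]
tool_rot: [-91.2, 89.9, -85.5]
force: [0.2, 0.2, -0.2]
grip_width: 0.087
```

```bash
python3 - <<'E'
from h import *
plan((.4557,-.4083,.1,70.4))
p,d=read_camera('top'); cv2.imwrite('pics/t4.png',cv2.resize(p[140:290,190:450,::-1],None,fx=3,fy=3,interpolation=cv2.INTER_CUBIC))
W=cloud('top',d); X,Y,Z=W[...,0],W[...,1],W[...,2]
def rect(n,m):
    Q=W[m]; print(n,len(Q),cv2.minAreaRect((Q[:,:2]*1000).astype(np.float32)),np.median(Q[:,2])); A=np.c_[Q[:,:2],np.ones(len(Q))]; print('slope',np.linalg.lstsq(A,Q[:,2],rcond=None)[0][:2])
m=(abs(X-.5715)<.2)&(abs(Y+.029)<.11)
rect('plate',m&(abs(Z-.063)<.0045)); rect('grip',m&(abs(Z-.098)<.012)&(np.hypot(X-.5715,Y+.029)<.05))
E
```

```text
t 16.12 pos [ 0.5066 -0.3009  0.2268] jaw 5.6 F [ 0.2  0.2 -0.2] w 0.087
tool axes (cols) [[0.0, -0.098, 0.995], [-0.002, 0.995, 0.098], [-1.0, -0.002, -0.0]]
(0.4557, -0.4083, 0.1, 70.4) -> [0.127, -0.1016, -0.0612] turn -64.8
plate 4136 ((569.0971069335938, -28.171524047851562), (266.66168212890625, 180.67909240722656), 5.869606971740723) 0.06260491927814882
slope [-0.00040173  0.00078541]
grip 189 ((570.5477294921875, -27.282489776611328), (20.61943817138672, 59.44294357299805), 6.205284118652344) 0.09721867717453114
slope [0.12602279 0.01710381]
```

View pics/t4.png

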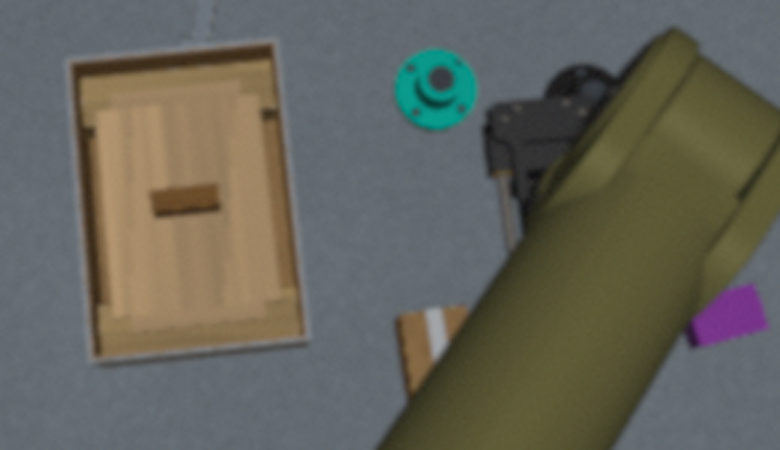

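The divider lies flat on both blocks: plate top at 62.6 mm, centred within about 2 mm. Next is the packet.

Emit:
step_arm(
  deltas=[
    [1, 0, -0.02, -0.012, -10],
    [1, 0, -0.04, -0.024, -20],
    [1, 0, -0.06, -0.036, -30],
    [1, 0.03, -0.08, -0.048, -40],
    [1, 0.06, -0.1015, -0.061, -50],
    [1, 0.1, -0.1015, -0.061, -60],
    [1, 0.127, -0.1015, -0.061, -64.8],
    [1, 0.127, -0.1015, -0.061, -64.8],
    [1, 0.127, -0.1015, -0.061, -64.8],
  ],
)

```text
time_s: 17.3
tool_pos: [0.4585, -0.4047, 0.1007]
tool_rot: [-108.7, 89.9, -38.1]
force: [-0.2, 0.9, 0.9]
grip_width: 0.0874
```

```bash
python3 - <<'E'
from h import *
plan((.4557,-.4083,.024,70.4))
p,d=read_camera('side'); cv2.imwrite('pics/s5.png',cv2.resize(p[200:380,230:430,::-1],None,fx=3,fy=3,interpolation=cv2.INTER_CUBIC))
E
```

```text
t 17.3 pos [ 0.4585 -0.4047  0.1007] jaw 70.6 F [-0.2  0.9  0.9] w 0.0874
tool axes (cols) [[0.001, -0.943, 0.332], [-0.001, 0.332, 0.943], [-1.0, -0.002, -0.001]]
(0.4557, -0.4083, 0.024, 70.4) -> [0.0767, 0.0016, -0.0043] turn 0.2
```

View pics/s5.png

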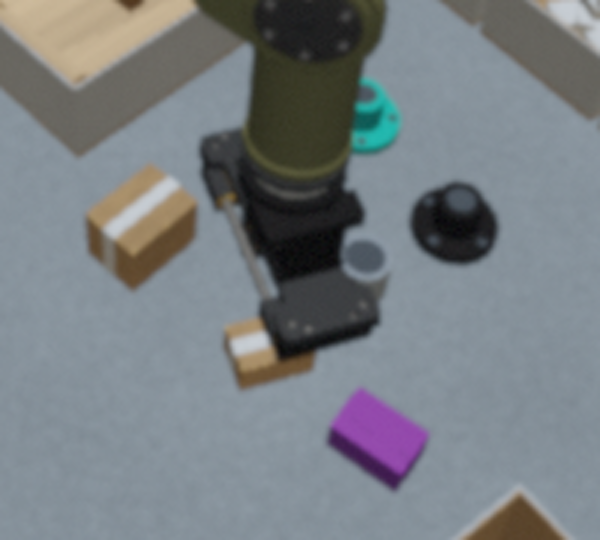

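The gripper is above the small packet, with the big packet, coupling and purple one clear of it. Descend and grip.

Emit:
step_arm(
  deltas=[
    [1, 0.03, 0.001, -0.004, 0],
    [1, 0.055, 0.001, -0.004, 0],
    [1, 0.07, 0.001, -0.004, 0],
    [1, 0.075, 0.001, -0.004, 0],
    [1, 0.075, 0.001, -0.004, 0],
    [-1, 0.075, 0.001, -0.004, 0],
    [-1, 0.075, 0.001, -0.004, 0],
    [-1, 0.075, 0.001, -0.004, 0],
    [-1, 0.075, 0.001, -0.004, 0],
    [-1, 0.075, 0.001, -0.004, 0],
    [-1, 0.075, 0.001, -0.004, 0],
    [-1, 0.07, 0.001, -0.004, 0],
  ],
  newtons=20,
)

```text
time_s: 18.85
tool_pos: [0.4552, -0.4073, 0.0291]
tool_rot: [69.7, 89.9, 140.4]
force: [0.3, 0.2, -0.3]
grip_width: 0.0439
```

Emit:
step_arm(
  deltas=[
    [-1, -0.04, 0, 0, 0],
    [-1, -0.09, 0, 0, 0],
    [-1, -0.14, 0, 0, 0],
    [-1, -0.16, 0, 0, 0],
    [-1, -0.16, 0, 0, 0],
  ],
)

```text
time_s: 19.48
tool_pos: [0.456, -0.4081, 0.1905]
tool_rot: [-93.9, 89.9, -23.3]
force: [0.7, -0.2, -1.6]
grip_width: 0.0437
```

```bash
python3 - <<'E'
from h import *
a=np.radians(5.9); c=np.array([.571,-.0285])+.060*np.array([np.cos(a),np.sin(a)]); c2=np.array([.571,-.0285])-.060*np.array([np.cos(a),np.sin(a)]); print(c,c2)
plan((*c,.19,95.9),(*c2,.19,95.9))
p,d=read_camera('side'); cv2.imwrite('pics/s6.png',cv2.resize(p[150:350,230:430,::-1],None,fx=3,fy=3,interpolation=cv2.INTER_CUBIC))
E
```

```text
[ 0.63068217 -0.02233245] [ 0.51131783 -0.03466755]
t 19.48 pos [ 0.456  -0.4081  0.1905] jaw 70.7 F [ 0.7 -0.2 -1.6] w 0.0437
tool axes (cols) [[0.002, -0.944, 0.331], [-0.001, 0.331, 0.944], [-1.0, -0.002, -0.0]]
(np.float64(0.6306821690270304), np.float64(-0.022332447792765192), 0.19, 95.9) -> [0.0005, -0.0371, 0.4218] turn -25.2
(np.float64(0.5113178309729695), np.float64(-0.03466755220723481), 0.19, 95.9) -> [0.0003, 0.0715, 0.3707] turn -25.2
```

View pics/s6.png

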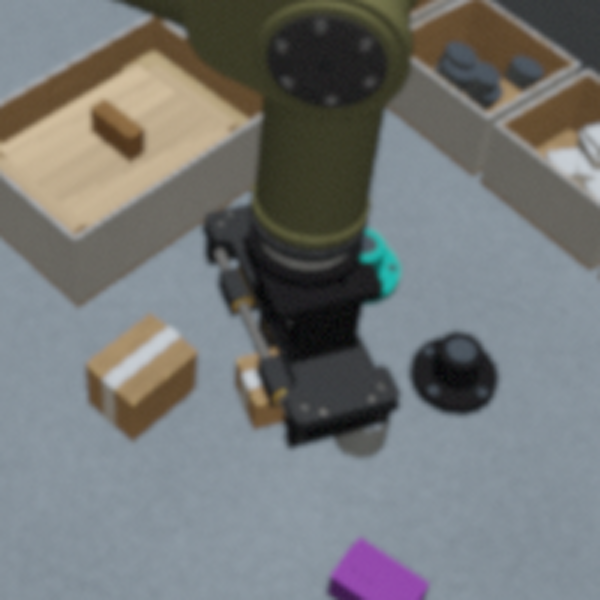

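The packet is held (opening 43.7 mm) and clear of the table. I'll carry it to the divider's far side.

Emit:
step_arm(
  deltas=[
    [-1, 0, 0, 0.03, 0],
    [-1, 0, 0, 0.08, 0],
    [-1, 0, 0, 0.135, -5],
    [-1, 0, 0, 0.19, -10],
    [-1, 0, -0.01, 0.245, -15],
    [-1, 0, -0.02, 0.3, -20],
    [-1, 0, -0.03, 0.355, -25.2],
    [-1, 0, -0.037, 0.4, -25.2],
    [-1, 0, -0.037, 0.422, -25.2],
    [-1, 0, -0.037, 0.422, -25.2],
    [-1, 0, -0.037, 0.422, -25.2],
  ],
)

```text
time_s: 20.9
tool_pos: [0.6292, -0.0249, 0.1891]
tool_rot: [134.5, 89.9, -129.8]
force: [0.3, -1.0, -1.4]
grip_width: 0.0443
```

```bash
python3 - <<'E'
from h import *
plan((.6307,-.0223,.095,95.9))
E
```

```text
t 20.9 pos [ 0.6292 -0.0249  0.1891] jaw 95.7 F [ 0.3 -1.  -1.4] w 0.0443
tool axes (cols) [[-0.001, -0.995, -0.099], [-0.002, -0.099, 0.995], [-1.0, 0.002, -0.002]]
(0.6307, -0.0223, 0.095, 95.9) -> [0.0941, -0.0019, 0.0025] turn -0.2
```

Emit:
step_arm(
  deltas=[
    [-1, 0.03, -0.001, 0.002, 0],
    [-1, 0.06, -0.001, 0.002, 0],
    [-1, 0.08, -0.001, 0.002, 0],
    [-1, 0.092, -0.001, 0.002, 0],
    [-1, 0.095, -0.001, 0.002, 0],
    [-1, 0.097, -0.001, 0.002, 0],
    [-1, 0.097, -0.001, 0.002, 0],
  ],
)

```text
time_s: 21.78
tool_pos: [0.6316, -0.0197, 0.0933]
tool_rot: [-89.9, 89.9, 6.0]
force: [-0.0, 0.3, -0.6]
grip_width: 0.044
```

Emit:
step_arm(
  deltas=[
    [-1, 0.0015, 0, 0, 0],
    [-1, 0.003, 0, 0, 0],
    [-1, 0.003, 0, 0, 0],
  ],
)

```text
time_s: 22.15
tool_pos: [0.631, -0.0197, 0.0895]
tool_rot: [62.9, 90.0, 158.8]
force: [0.2, -0.3, -1.1]
grip_width: 0.0438
```

Emit:
step_arm(
  deltas=[
    [-1, 0.001, 0, 0, 0],
    [-1, 0.002, 0, 0, 0],
    [-1, 0.002, 0, 0, 0],
  ],
)

```text
time_s: 22.52
tool_pos: [0.6311, -0.0197, 0.0876]
tool_rot: [-69.6, 90.0, 26.3]
force: [-0.6, 0.4, -1.2]
grip_width: 0.0436
```

Emit:
step_arm(
  deltas=[
    [-1, 0.001, 0, 0, 0],
    [-1, 0.002, 0, 0, 0],
    [-1, 0.002, 0, 0, 0],
  ],
)

```text
time_s: 22.9
tool_pos: [0.6311, -0.0197, 0.0875]
tool_rot: [-23.6, 90.0, 72.3]
force: [-4.4, 0.4, 10.6]
grip_width: 0.0441
```

Emit:
step_arm(
  deltas=[
    [0, -0.001, 0, 0, 0],
    [0.5, -0.001, 0, 0, 0],
    [0.5, -0.001, 0, 0, 0],
    [0.5, -0.001, 0, 0, 0],
    [0.5, -0.03, 0, 0, 0],
    [0.5, -0.08, 0, 0, 0],
    [0.5, -0.13, 0, 0, 0],
    [0.5, -0.15, 0, -0.05, 0],
    [0.5, -0.15, 0, -0.11, 0],
    [0.5, -0.15, 0, -0.17, 0],
    [0.5, -0.15, 0, -0.22, 0],
    [0.5, -0.15, 0, -0.22, 0],
  ],
)

```text
time_s: 24.4
tool_pos: [0.6516, -0.2454, 0.2351]
tool_rot: [154.2, 89.8, -110.5]
force: [-0.0, 0.1, 0.5]
grip_width: 0.065
```

```bash
python3 - <<'E'
from h import *
plan()
p,d=read_camera('top'); cv2.imwrite('pics/t7.png',cv2.resize(p[140:290,190:450,::-1],None,fx=3,fy=3,interpolation=cv2.INTER_CUBIC))
W=cloud('top',d); X,Y,Z=W[...,0],W[...,1],W[...,2]
def rect(n,m):
    Q=W[m]; print(n,len(Q),cv2.minAreaRect((Q[:,:2]*1000).astype(np.float32)),np.median(Q[:,2])); A=np.c_[Q[:,:2],np.ones(len(Q))]; print('slope',np.linalg.lstsq(A,Q[:,2],rcond=None)[0][:2])
m=(abs(X-.5715)<.11)&(abs(Y+.029)<.08)
rect('plate',m&(abs(Z-.063)<.0045)); rect('grip',m&(abs(Z-.098)<.01)&(abs(X-.571)<.025))
rect('packet',m&(abs(Z-.097)<.005)&(X>.597)&(X<.67)&(abs(Y+.02)<.03))
E
```

```text
t 24.4 pos [ 0.6516 -0.2454  0.2351] jaw 95.4 F [-0.   0.1  0.5] w 0.065
tool axes (cols) [[-0.001, -0.996, -0.093], [-0.004, -0.093, 0.996], [-1.0, 0.002, -0.004]]
plate 3303 ((571.2872314453125, -26.596954345703125), (219.854736328125, 153.84373474121094), 1.1708539724349976) 0.06253595065925466
slope [ 0.00014517 -0.00082879]
grip 184 ((570.3692016601562, -27.31525421142578), (20.900463104248047, 59.70467758178711), 7.272841930389404) 0.09730645471958366
slope [0.0988901 0.0032735]
packet 401 ((630.5303955078125, -19.897212982177734), (67.061279296875, 43.89597702026367), 5.466944694519043) 0.09679447299978561
slope [-0.00416463 -0.00158353]
```

View pics/t7.png

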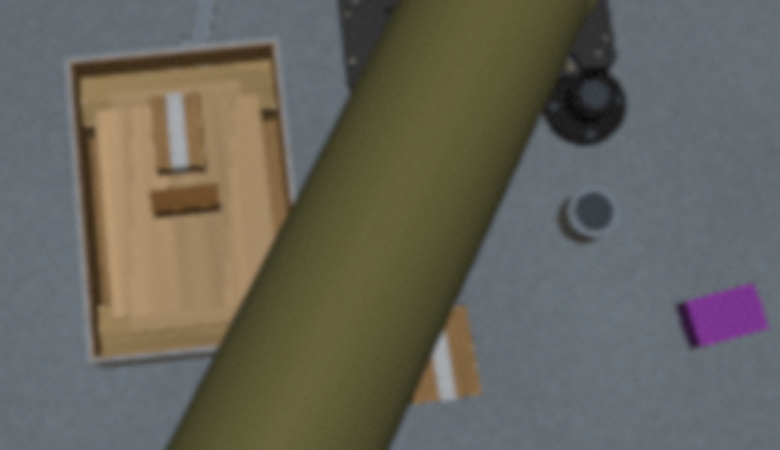

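The packet lies flat beyond the grip, top at 96.8 mm (expected 97) and level within 0.3°. The divider is flat and centred, and the arm is clear of everything. I'll hand in.

```bash
python3 -c "
from cell import env; print(env.sign_off())"
```

```text
the job is handed in; nothing more can be done
None
```

The order is packed and handed in at about 24.5 s of the 67 s allowed. The hand-in gives no verdict, so what follows rests on my own measurements.

I placed the grey flange in the well, laid the divider on both blocks above it, and laid the small packet on the plate beyond the grip. Each was let go before the next, and I left the look-alikes alone.

| Item | Last check |
|---|---|
| Flange | Centred within about 2 mm, top at 49.6 mm (50 expected). Last seen just before the divider covered it. |
| Divider | Level within 0.1°, plate top at 62.5 mm (63 expected). Grip within about 2 mm of the carton's centre. |
| Packet | About 60 mm from the grip's centre, level within 0.3°, top at 96.8 mm (97 expected). |
| Gripper | 0.235 m up and to the side of the carton, about zero wrist force. |

Three things to note:
- **Contact forces:** pressing each thing down gave short wrist forces of about 5–20 N, well under the limit.
- **Plate angle:** the last outline of the plate alone read 1.2°, against about 6–7° from its grip and 5.9° for the carton. I trust the grip, because the plate's search window was square to the table and cropped the outline. Either reading is within tolerance.
- **Grip slope:** fits to the top of the grip gave slopes of about 0.1. I put this down to side-face pixels, because the plate itself read level.

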